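# Press the longest blank into the corner jig and hold it there

## Robot

A 7-joint arm with a two-finger parallel gripper is mounted at the origin on a cart in front of the work surface, level with it; the furniture and walls round the work are solid. World frame = base frame: x ahead of the robot, y to its left, z up, the work surface at z = 0. Lengths are in m, angles in rad, forces in N, time in s.
With the tool pointing down it reaches from about 0.4 to 0.85 m from the base axis. Payload 10.4 kg.
Tool frame: the origin (TCP) lies on the front face of the gripper's body, between the roots of the fingers; the fingertips stand 70 mm ahead of it and the grasp point (between the pads) lies 51 mm ahead of it (grasp_offset is the distance from the TCP to the grasp point, in m); z points along the fingers, y is the direction in which the jaws open and shut (so a half turn about z gives the same grasp; the last joint's range is limited). The gripper opens to 87 mm and grips with 3 to 60 N. Pads are 19 mm wide; open, the fingers measure 117 mm over their backs; the gripper's body (75 mm by 190 mm) begins 51 mm behind the grasp point.
Start: joints at [-1.172, 0.332, -0.065, 1.46, 0.022, 1.35, -0.088], TCP at [0.256, 0.57, 0.292] pointing down, gripper open.
Joint ranges: [-2.6, 2.6], [-0.5, 2.12], [-1.47, 1.34], [0.16, 2.42], [-1.27, 4.41], [0.06, 2.06], [-2.6, 2.6]. Speed limits (rad/s): [2.22, 2.22, 2.79, 2.79, 3.14, 3.14, 3.14].

## Interface

Orientations are given as a unit quaternion [x, y, z, w].
In Python, from bench import * gives the robot as it stands. The module is installed in compiled form; this text tells all that it offers.
- The arm moves only by the tool arm_command, never from a script. Its argument "commands" is a list of rows, each a list of 3 entries, a list of its own where there are three numbers: the opening in per cent of the stroke, from 0 (shut) to 100 (fully open), then the shift along the tool's x, y, z in m, then the turn, a rotation vector about the tool's x, y, z in rad. A call has exactly 10 rows; each row is the pose to reach, as a shift and turn from the pose commanded when the call began, along the tool's axes at that moment; what a row does not reach only later rows make up. A row lasts 1/12 s, in which the tool goes at most 41.7 mm and 7.16 degrees, less where a joint would pass 70% of its speed; a pose out of reach is approached as far as the arm can. A call with a gripper value outside its range is refused whole. The fingers move at their own pace and stop on an object; "squeeze" is the grip in N (left out, the last holds). Time passes only in rows, so rows that repeat a pose let the fingers close, or fill a call up. It gives the time, the measured TCP pose, the force and the opening at its end, in the units of the state.
- read_state(): the state, without advancing time (a new reading comes with each control period).
- camera(name): name is "scene" or "top" or "wrist"; returns a dict with "pixels" (480x640x3 uint8, red, green, blue), "fx", "fy", "cx", "cy" (pixels), "dist_coeffs" ([k1, k2, p1, p2, k3] as OpenCV has them; the pictures are not rectified), "rvec" (rotation vector, rad) and "tvec" (3), from world to camera coordinates, as OpenCV has them; the wrist camera has in their place "mount" (4x4, takes a point from camera to tool coordinates, whose origin is the TCP and whose axes are the flange's). Camera axes: x right, y down, z forward; pixel columns grow to the right and rows downward; lengths in m; the calibration is good to about 2 mm. A picture is of the moment at which its call begins: read the wrist's pose just before it. There is no depth.
- close_job(): hands the job in, once; it reports no verdict.
The state is a dict: "time": time; "joint_positions": joint angles; "joint_vel": joint speeds; "joint_torque": joint torques, N m; "ee_pos": TCP position; "eef_rot": TCP orientation; "ft_force": force on the tool from outside, world axes, zero at the start; "torque": the same for the moment, N m; "width": finger opening in m.
Only numpy, scipy, OpenCV 4.12 (cv2) and the standard library are available. Lean on these libraries where they do the work, as an engineer would, in place of code of your own. Each camera call takes 0.05 s, during which the arm holds its last target.

## Task

Three pine blanks that differ only in length stand on the bench in front of a corner jig. Take the longest one, stand it on the jig's base board with its long side flat against the long back fence and its end against the short side fence, touching both at once, and finish while still pressing it firmly into that corner with the gripper, ready for a clamp. Leave the two shorter blanks where they are.

Things in the scene. Friction and masses are not known exactly. Their poses are not given: they have to be found in the camera images.
- blank_long: the longest pine blank, light wood, 90 x 34 x 44 mm (x, y, z), about 90 g, two small dark dowel holes in its top; origin at the centre of its underside, x along its length, z up. Stands loose on the bench, 44 mm upright. Grip across the 34 mm, fingertips over 22 mm above its underside to clear the fences; pushed along its length it may pivot in the fingers unless pressed down on the board too
- blank_middle: look-alike pine blank 70 x 34 x 44 mm, origin at the centre of its underside, x along its length; to be left alone
- blank_short: look-alike pine blank 50 x 34 x 44 mm, origin at the centre of its underside, x along its length; to be left alone. The three blanks stand in a row across the bench, in any order, about 95 mm apart, their lengths roughly pointing away from the robot; single burrs (8 mm thick) lie between them
- jig: corner jig, fixed to the bench behind the blanks: plywood base board 105 x 140 x 12 mm (x, y, z) with two dark wooden fences on it; origin at the centre of the board's underside, x away from the robot, y to the left (at yaw 0), z up. The blank's place: centre at x = 19.5, y = 9, underside at z = 12 mm, length along y. Friction about 0.6. A big fixed carving lies close to the jig's right
- back_fence: the long fence along the jig's far edge, 16 x 140 x 22 mm, fixed to the jig; origin at the centre of its underside, same axes as the jig. Its inner face (towards the robot) is the plane x = 36.5 mm of the jig; its top is 34 mm above the jig's underside
- side_fence: the short fence along the jig's left edge, 78 x 16 x 22 mm, fixed to the jig at a right angle to the back fence with a 10 mm sawdust gap between them; origin at the centre of its underside, same axes as the jig. Its inner face (towards the right) is the plane y = 54 mm of the jig; its top is 34 mm above the jig's underside

How it is judged:
By the outcome, as a careful person would: the job done as asked, in the order asked, and still so for the second after the job is handed in, while the arm keeps its last pose, push and grip.
It also fails if it takes over 38 s, if anything falls off the work surface, if the arm or the gripper's body presses on something with over 40 N, if the wrist force passes 120 N, or if a joint passes its speed limit or range.

## Working session

There is one attempt and no reset: what is moved stays moved. The work goes in short steps, Python scripts to look and compute and a tool call to move; the robot and the scene stay as the last step left them, time stands still between calls to the robot, and variables do not carry over. Pictures are saved under pics/ and viewed, and the job is handed in when it is done.

Besides the shell and the picture viewer there is one more tool, called after ">>>" as a command line: name --argument value ..., lists and objects as JSON in quotes. arm_command: Moves the arm, as the interface text tells. Its arguments: {"type":"object","properties":{"commands":{"type":"array","items":{"type":"array"}},"squeeze":{"type":"number"}},"required":["commands"]}

```bash
mkdir -p pics; python3 - <<'E'
from bench import *
import cv2,json,numpy as np
s=read_state();print(s)
for n in("scene","top","wrist"):
    c=camera(n);cv2.imwrite(f"pics/{n}0.png",c["pixels"][:,:,::-1])
    print(n,{k:np.round(v,4).tolist() for k,v in c.items() if k!="pixels"})
E
```

```text
{'time': 0.0, 'joint_positions': array([-1.17159126,  0.33287024, -0.06470302,  1.46095645,  0.02159634,
        1.34989715, -0.08850326]), 'joint_vel': array([ 6.81535985e-04, -8.55587601e-04,  2.49528432e-03, -6.16800400e-04,
        7.46373387e-05,  1.53507985e-03, -2.64564911e-04]), 'joint_torque': array([ 5.81832810e-04, -6.23266554e+01,  2.49260617e-02, -3.89890552e+01,
       -6.13062666e-02,  4.00004780e-02,  1.39348431e-04]), 'ee_pos': array([0.25575846, 0.56995133, 0.29144767]), 'eef_rot': array([ 2.09332643e-01,  9.77844225e-01, -7.07888119e-04, -1.19470228e-04]), 'ft_force': array([ 0.10648462,  0.14547647, -0.28258135]), 'torque': array([-0.07672834,  0.03952116,  0.04593782]), 'width': 0.08724755657909757}
scene {'fx': 533.0706, 'fy': 533.0706, 'cx': 317.9268, 'cy': 230.5636, 'dist_coeffs': [-0.0129, 0.0, 0.0, 0.0, 0.0], 'rvec': [2.0341, -0.7723, 0.3939], 'tvec': [-0.2229, 0.3397, 0.4648]}
top {'fx': 552.8974, 'fy': 552.8974, 'cx': 313.3211, 'cy': 237.1888, 'dist_coeffs': [-0.1424, 0.0, 0.0, 0.0, 0.0], 'rvec': [2.1396, -2.2027, 0.1385], 'tvec': [0.2586, 0.5221, 0.8485]}
wrist {'fx': 361.9345, 'fy': 361.9345, 'cx': 320.8709, 'cy': 240.3834, 'dist_coeffs': [0.0033, 0.0, 0.0, 0.0, 0.0], 'mount': [[0.0006, -0.9549, -0.2969, 0.0831], [1.0, 0.0, 0.0019, -0.0009], [-0.0018, -0.2969, 0.9549, -0.0932], [0.0, 0.0, 0.0, 1.0]]}
```

View pics/scene0.png

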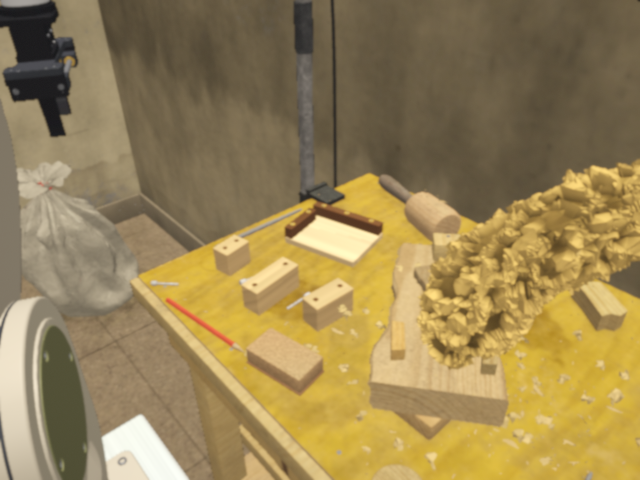

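View pics/top0.png

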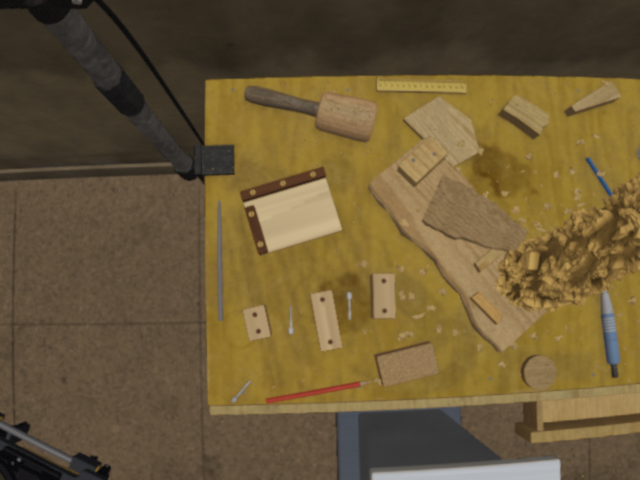

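View pics/wrist0.png

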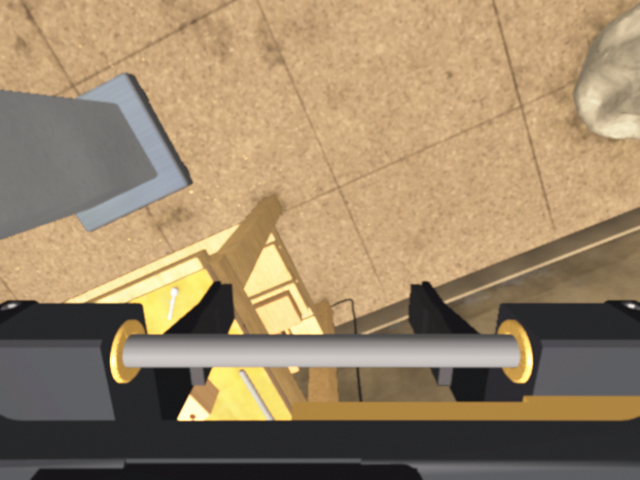

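The top view shows the longest blank in the middle of the row at about (326,320). The others are at (257,322) and (383,296). The jig is at (290,210), rotated, with its back fence at (285,182) and its side fence at (256,228). A pole stands at (210,160). Next I'll zoom in to measure.

```bash
cat > h.py <<'E'
import cv2,numpy as np
from bench import *
def ray(c,uv,z):
    K=np.array([[c["fx"],0,c["cx"]],[0,c["fy"],c["cy"]],[0,0,1]])
    p=cv2.undistortPoints(np.array(uv,float).reshape(-1,1,2),K,np.array(c["dist_coeffs"],float)).reshape(-1,2)
    R=cv2.Rodrigues(np.array(c["rvec"],float))[0];t=np.array(c["tvec"],float).ravel()
    C=-R.T@t;d=np.c_[p,np.ones(len(p))]@R
    z=np.broadcast_to(z,len(p))
    return C+d*((z-C[2])/d[:,2])[:,None]
def proj(c,P):
    K=np.array([[c["fx"],0,c["cx"]],[0,c["fy"],c["cy"]],[0,0,1]])
    return cv2.projectPoints(np.array(P,float).reshape(-1,1,3),np.array(c["rvec"],float),np.array(c["tvec"],float),K,np.array(c["dist_coeffs"],float))[0].reshape(-1,2)
E
python3 - <<'E'
from h import *
c=camera("top");im=c["pixels"][:,:,::-1]
a=cv2.resize(im[150:270,220:370],None,fx=5,fy=5,interpolation=cv2.INTER_CUBIC);cv2.imwrite("pics/tj.png",a)
a=cv2.resize(im[265:360,235:405],None,fx=4.6,fy=4.6,interpolation=cv2.INTER_CUBIC);cv2.imwrite("pics/tb.png",a)
c=camera("scene");im=c["pixels"][:,:,::-1]
a=cv2.resize(im[190:340,205:395],None,fx=4,fy=4,interpolation=cv2.INTER_CUBIC);cv2.imwrite("pics/sc.png",a)
E
```

```text
(no output)
```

View pics/tj.png

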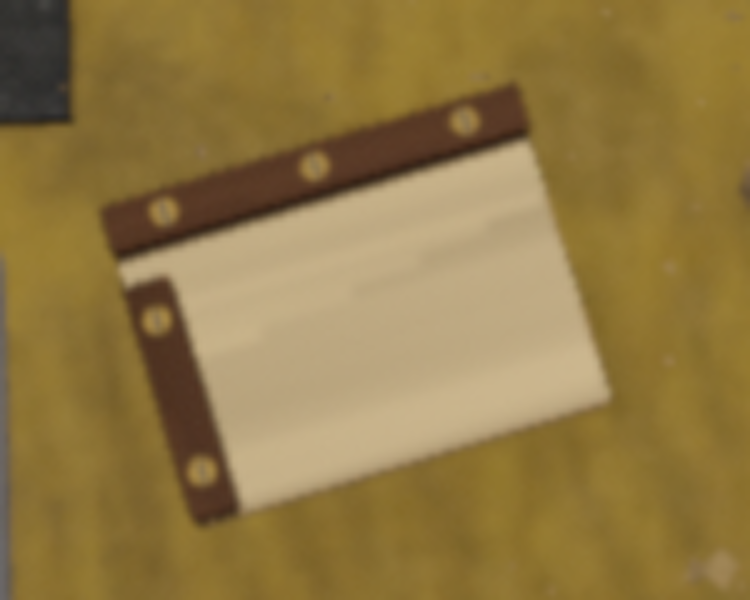

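View pics/tb.png

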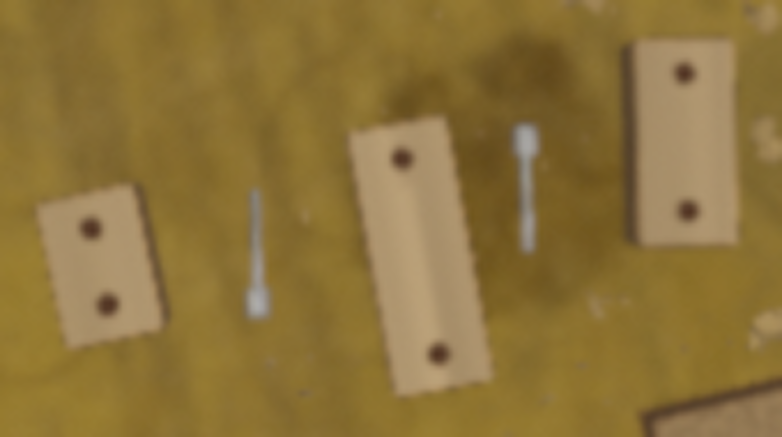

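View pics/sc.png

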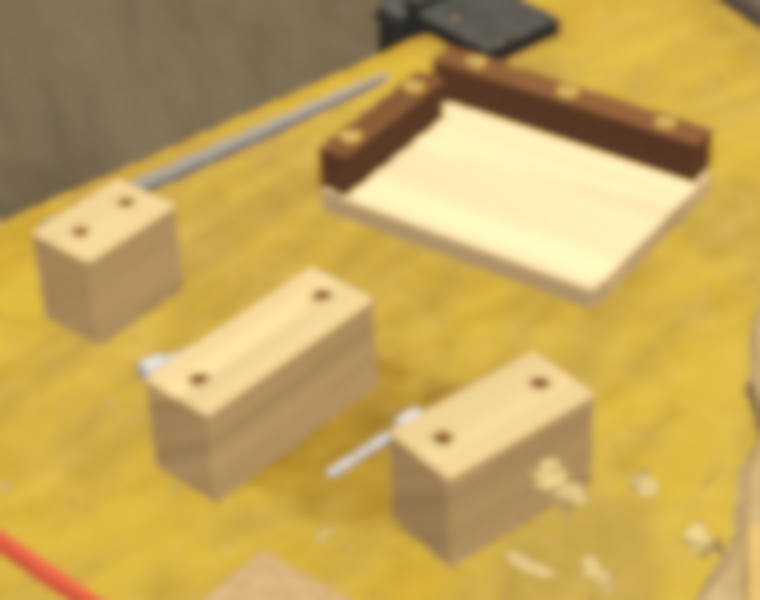

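```bash
cat > m.py <<'E'
from h import *
c=camera("top")
def up(p,f,o): return (np.array(p,float)+.5)/f-.5+np.array(o)
def rep(n,w):print(n,np.round(w[:,:2]*1000,1).tolist())
if 1:
    for nm,q,h in (("long",[(349,132),(446,117),(493,380),(397,396)],[(402,158),(438,353)]),("short",[(38,205),(133,184),(163,327),(68,347)],[(91,229),(108,304)]),("mid",[(634,40),(735,40),(737,244),(637,243)],[(684,73),(688,211)])):
        w=ray(c,up(q,4.6,(235,265)),.044);rep(nm,w)
        e=[np.linalg.norm(w[i]-w[i-1])*1000 for i in range(4)];print(" sides",np.round(e,1))
        d=(w[0]+w[1]-w[2]-w[3])/2;hh=ray(c,up(h,4.6,(235,265)),.044);rep("holes",hh);print(" centre",w.mean(0),"holes c",hh.mean(0),"yaw",np.degrees(np.arctan2(d[1],d[0])),np.degrees(np.arctan2(*(hh[0]-hh[1])[[1,0]])))
    o=(220,150)
    bs=ray(c,up([(164,212),(315,166),(465,121)],5,o),.034);rep("bscrew",bs)
    ss=ray(c,up([(157,320),(201,470)],5,o),.034);rep("sscrew",ss)
    bc=ray(c,up([(103,212),(518,86),(529,134)],5,o),.034);rep("bfence",bc)
    d=bs[2]-bs[0];d2=ss[0]-ss[1];d3=bc[1]-bc[0]
    print("yaw",np.degrees(np.arctan2(d[0],-d[1])),np.degrees(np.arctan2(d2[1],d2[0])),np.degrees(np.arctan2(d3[0],-d3[1])),np.linalg.norm(d3))
    rep("board FR,FL",ray(c,up([(610,400),(240,513)],5,o),.012))
    # inner face back fence bottom line z .012 and side fence inner top
    rep("backinner base z12",ray(c,up([(130,262),(529,139)],5,o),.012))
    rep("sideinner top z34",ray(c,up([(172,280),(238,513)],5,o),.034))
E
python3 m.py
python3 - <<'E'
from h import *
s=camera("scene")
def up(p): return (np.array(p,float)+.5)/4-.5+np.array((205,190))
def rep(n,w):print(n,np.round(w[:,:2]*1000,1).tolist())
w=ray(s,up([(148,379),(318,267),(373,300),(208,417)]),.044);rep("long",w);print(w.mean(0),np.linalg.norm(w[0]-w[1]),np.degrees(np.arctan2(*(w[1]+w[2]-w[0]-w[3])[[1,0]])))
rep("holes",ray(s,up([(199,379),(321,295)]),.044))
rep("bscrew",ray(s,up([(477,62),(567,92),(664,123)]),.034))
rep("sscrew",ray(s,up([(415,87),(351,136)]),.034))
rep("board FR",ray(s,up([(593,292)]),.012))
rep("inner base",ray(s,up([(447,104),(697,182),(352,193)]),.012))
E
```

```text
long [[440.8, 250.6], [444.8, 218.0], [357.0, 205.2], [352.7, 237.3]]
 sides [89.1 32.9 88.8 32.4]
holes [[431.6, 233.2], [366.5, 223.2]]
 centre [0.39883001 0.22777519 0.044     ] holes c [0.39905507 0.2281882  0.044     ] yaw 8.465165933579426 8.708919385994013
short [[419.4, 355.2], [425.5, 323.2], [377.8, 314.4], [372.0, 346.2]]
 sides [48.2 32.5 48.5 32.3]
holes [[410.9, 337.6], [385.9, 332.5]]
 centre [0.39867515 0.33474232 0.044     ] holes c [0.39841943 0.33506257 0.044     ] yaw 10.632814734289585 11.52066303589105
mid [[468.7, 153.8], [467.6, 119.6], [399.2, 121.8], [400.8, 155.5]]
 sides [68.  34.3 68.4 33.7]
holes [[457.1, 137.4], [410.8, 137.9]]
 centre [0.43407249 0.13766903 0.044     ] holes c [0.43394378 0.13762683 0.044     ] yaw -1.593570871261903 -0.6281247912374379
bscrew [[603.6, 338.1], [617.1, 289.8], [630.4, 241.6]]
sscrew [[568.9, 340.8], [520.9, 327.8]]
bfence [[604.2, 357.5], [641.4, 224.3], [625.6, 221.3]]
yaw 15.545107120075008 15.188310919448348 15.630043316653504 0.13830245789830453
board FR,FL [[542.2, 197.0], [508.9, 317.3]]
backinner base z12 [[591.7, 351.4], [628.9, 220.4]]
sideinner top z34 [[581.6, 335.9], [507.0, 316.5]]
long [[351.4, 233.4], [440.5, 246.4], [442.8, 215.1], [355.1, 200.9]]
[0.39745519 0.2239575  0.044     ] 0.0900501484307882 8.769015978899942
holes [[365.3, 220.8], [430.0, 231.1]]
bscrew [[602.7, 335.6], [614.8, 288.0], [628.1, 239.9]]
sscrew [[567.2, 338.0], [519.7, 325.2]]
board FR [[539.0, 192.5]]
inner base [[591.3, 344.3], [629.4, 219.9], [511.7, 316.1]]
```

```bash
cat >> h.py <<'E'
from scipy.spatial.transform import Rotation as Ro
def go(p,yaw,s=None):
    "target TCP, yaw of tool y (deg), tool straight down -> shift, rotvec in present tool axes"
    s=s or read_state();R=Ro.from_quat(s["eef_rot"])
    y=np.radians(yaw);Y=np.array([np.cos(y),np.sin(y),0]);Z=np.array([0,0,-1.]);X=np.cross(Y,Z)
    T=Ro.from_matrix(np.c_[X,Y,Z])
    return np.round(R.inv().apply(np.array(p)-s["ee_pos"]),4),np.round((R.inv()*T).as_rotvec(),4)
E
python3 - <<'E'
from h import *
c=camera("top");s=camera("scene")
R=cv2.Rodrigues(c["rvec"])[0];print("cam",-R.T@c["tvec"])
print("clamp",ray(c,[(185,165),(215,160),(234,150),(234,172),(205,175)],.02))
# pole two-view: plane of top-ray pts vs scene column
for z in (0,.1,.2,.3,.5): print(z,ray(s,[(306,185)],z)[0],ray(c,[(188,172),(130,100),(65,15)],z)[:,:2].round(3).tolist())
print("board corner",ray(c,[(372,188),(495,348),(403,165),(440,100)],.05))
print(go([.398,.2265,.29],98.6))
E
```

```text
cam [0.43204385 0.2586547  0.89771457]
clamp [[0.65469931 0.44919341 0.02      ]
 [0.66137757 0.39979247 0.02      ]
 [0.6771631  0.36853792 0.02      ]
 [0.64032362 0.36883721 0.02      ]
 [0.63686738 0.41624686 0.02      ]]
0 [0.6686952  0.46757323 0.        ] [[0.648, 0.448], [0.778, 0.551], [0.95, 0.68]]
0.1 [0.55146895 0.32281236 0.1       ] [[0.624, 0.427], [0.74, 0.518], [0.892, 0.633]]
0.2 [0.43424271 0.1780515  0.2       ] [[0.6, 0.406], [0.701, 0.486], [0.834, 0.586]]
0.3 [0.31701646 0.03329063 0.3       ] [[0.576, 0.385], [0.663, 0.453], [0.777, 0.539]]
0.5 [ 0.08256398 -0.2562311   0.5       ] [[0.528, 0.343], [0.585, 0.388], [0.661, 0.445]]
board corner [[ 0.60171162  0.14963778  0.05      ]
 [ 0.34619535 -0.03252158  0.05      ]
 [ 0.63756332  0.09872525  0.05      ]
 [ 0.74470662  0.03185023  0.05      ]]
(array([-0.2704, -0.2554,  0.0022]), array([-1.000e-04, -0.000e+00, -5.718e-01]))
```

>>> arm_command --commands '[[80,[-0.02,-0.019,0],[0,0,-0.05]],[80,[-0.05,-0.047,0],[0,0,-0.11]],[80,[-0.078,-0.074,0],[0,0,-0.17]],[80,[-0.106,-0.1,0],[0,0,-0.23]],[80,[-0.134,-0.127,0],[0,0,-0.29]],[80,[-0.162,-0.153,0],[0,0,-0.35]],[80,[-0.19,-0.179,0],[0,0,-0.41]],[80,[-0.218,-0.206,0],[0,0,-0.47]],[80,[-0.246,-0.232,0],[0,0,-0.53]],[80,[-0.2704,-0.2554,0.002],[0,0,-0.572]]]' --squeeze 30

```text
time: 1.28
ee_pos: [0.3988, 0.2241, 0.2908]
eef_rot: [-0.076, 0.997, 0.0, 0.001]
ft_force: [1.0, 0.3, 0.5]
width: 0.0701
```

```bash
python3 - <<'E'
from h import *
s=read_state();print(s["ee_pos"],s["joint_positions"],s["width"])
R=Ro.from_quat(s["eef_rot"]).as_matrix()
print(R.round(3))
c=camera("wrist");cv2.imwrite("pics/w1.png",c["pixels"][:,:,::-1])
print(go([.398,.2265,.15],98.6))
E
```

```text
[0.39880441 0.22410127 0.2908411 ] [-0.76540751 -0.04561775  0.14956661  1.89109998  0.00691301  1.2942435
  1.10520151] 0.07008160226655998
[[-0.988 -0.152  0.001]
 [-0.152  0.988  0.001]
 [-0.001  0.001 -1.   ]]
(array([0.0022, 0.009 , 0.1404]), array([-0.0015,  0.001 , -0.0022]))
```

View pics/w1.png

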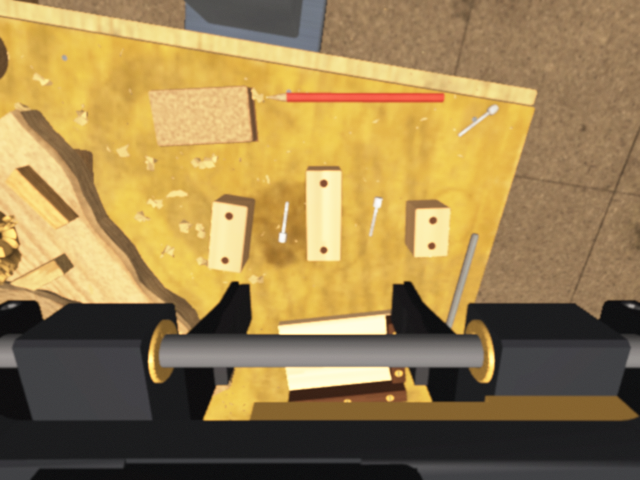

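The wrist view shows the long blank under the tool, with holes at (323,183) and (323,250). It's centred between the fingers and aligned with the image columns. I'll cross-check its position from this view.

```bash
cat >> h.py <<'E'
def wray(c,s,uv,z):
    M=np.eye(4);M[:3,:3]=Ro.from_quat(s["eef_rot"]).as_matrix();M[:3,3]=s["ee_pos"]
    W=np.linalg.inv(M@np.array(c["mount"]))
    d=dict(c);d["rvec"]=cv2.Rodrigues(W[:3,:3])[0];d["tvec"]=W[:3,3]
    return ray(d,uv,z)
E
python3 - <<'E'
from h import *
for i in range(2):
    s=read_state();print(s["time"],s["ee_pos"],s["joint_vel"].round(3))
    c=camera("wrist")
h=wray(c,s,[(323,183),(323,250)],.044);print(h,h.mean(0))
q=wray(c,s,[(307,169),(340,169),(341,260),(307,261)],.044);print(q,q.mean(0))
print(go([.398,.2265,.15],98.6))
E
```

```text
1.3333 [0.40134894 0.21808106 0.29039179] [-0.034  0.025 -0.042 -0.026 -0.002  0.005 -0.252]
1.3833 [0.40014777 0.22131602 0.29046775] [-0.048  0.023 -0.089 -0.026 -0.035 -0.004 -0.133]
[[0.36658208 0.21878443 0.044     ]
 [0.43217938 0.22844784 0.044     ]] [0.39938073 0.22361613 0.044     ]
[[0.35591322 0.2022406  0.044     ]
 [0.35151974 0.23247575 0.044     ]
 [0.44005306 0.24780513 0.044     ]
 [0.44598496 0.21429457 0.044     ]] [0.39836774 0.22420401 0.044     ]
(array([0.0007, 0.0023, 0.1405]), array([ 0.0004,  0.0005, -0.0047]))
```

>>> arm_command --commands '[[80,[0,-0.001,0.02],[0,0,0]],[80,[0,-0.001,0.05],[0,0,0]],[80,[0,-0.001,0.08],[0,0,0]],[80,[0,-0.001,0.11],[0,0,0]],[80,[0,-0.001,0.14],[0,0,0]],[80,[0,-0.001,0.16],[0,0,0]],[80,[0,-0.001,0.175],[0,0,0]],[80,[0,-0.001,0.185],[0,0,0]],[80,[0,-0.001,0.193],[0,0,0]],[80,[0,-0.001,0.193],[0,0,0]]]'

```text
time: 2.27
ee_pos: [0.3975, 0.2259, 0.0962]
eef_rot: [-0.075, 0.997, -0.0, -0.001]
ft_force: [-0.3, -0.0, -1.0]
width: 0.0696
```

```bash
python3 - <<'E'
from h import *
c=camera("wrist");c=camera("wrist");
s=read_state();print(s["time"],s["ee_pos"],s["joint_vel"].round(3))
c=camera("wrist");cv2.imwrite("pics/w2.png",c["pixels"][:,:,::-1])
print(go([.3985,.2255,.096],98.6))
E
```

```text
2.3667 [0.39835054 0.22606223 0.0977543 ] [ 0.004 -0.014  0.003 -0.006  0.002  0.003  0.003]
(array([ 0.0001, -0.0006,  0.0021]), array([0.0008, 0.0011, 0.0002]))
```

View pics/w2.png

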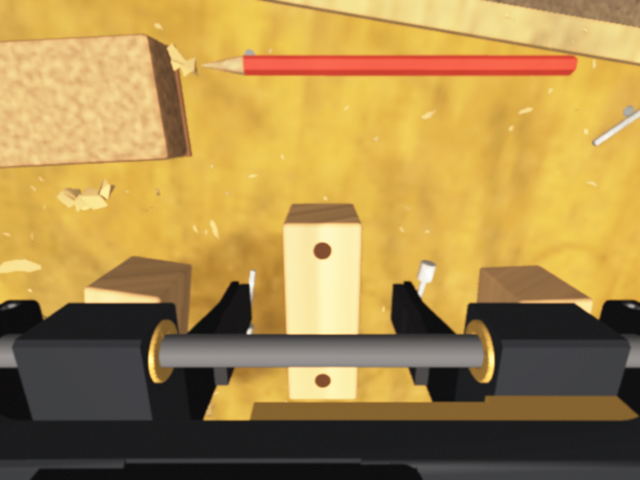

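The blank is centred between the open fingers (holes at (322,250) and (322,380)). I'll close on it.

>>> arm_command --commands '[[80,[0,0,0.0015],[0,0,0]],[20,[0,0,0.0015],[0,0,0]],[20,[0,0,0.0015],[0,0,0]],[20,[0,0,0.0015],[0,0,0]],[20,[0,0,0.0015],[0,0,0]],[20,[0,0,0.0015],[0,0,0]],[20,[0,0,0.0015],[0,0,0]],[20,[0,0,0.0015],[0,0,0]],[20,[0,0,0.0015],[0,0,0]],[20,[0,0,0.0015],[0,0,0]]]' --squeeze 50

```text
time: 3.25
ee_pos: [0.3982, 0.2256, 0.0958]
eef_rot: [-0.075, 0.997, 0.0, 0.0]
ft_force: [0.2, 0.1, 1.7]
width: 0.0337
```

```bash
python3 - <<'E'
from h import *
s=read_state();print(s["time"],s["ee_pos"],s["ft_force"],s["width"],s["joint_positions"])
c=camera("wrist")
h=wray(c,s,[(322,250),(322,380)],.044);print(h.mean(0))
cv2.imwrite("pics/w3.png",c["pixels"][:,:,::-1])
E
```

```text
3.25 [0.39818232 0.22561664 0.0957925 ] [0.15397232 0.06097645 1.74397772] 0.03371298885481258 [-0.75486665  0.18785656  0.14994645  2.1012183  -0.03713753  0.85474381
  1.13788394]
[0.39686855 0.22596723 0.044     ]
```

View pics/w3.png

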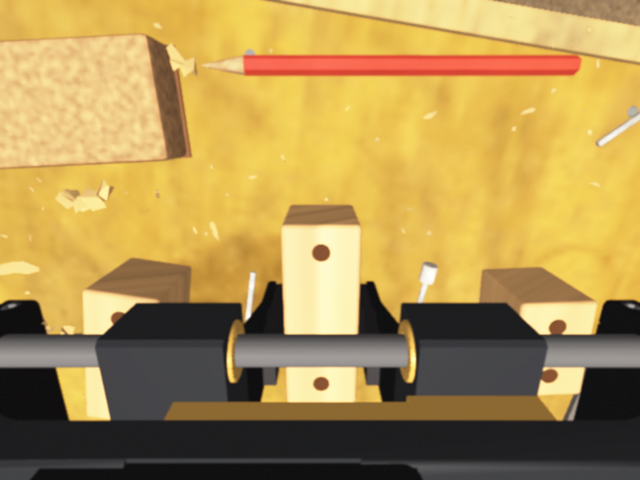

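>>> arm_command --commands '[[20,[0,0,-0.02],[0,0,0]],[20,[0,0,-0.05],[0,0,0]],[20,[0,0,-0.08],[0,0,0]],[20,[-0.015,0.002,-0.1],[0,0,0.09]],[20,[-0.045,0.006,-0.1],[0,0,0.2]],[20,[-0.08,0.01,-0.1],[0,0,0.31]],[20,[-0.115,0.015,-0.1],[0,0,0.42]],[20,[-0.15,0.02,-0.1],[0,0,0.53]],[20,[-0.178,0.023,-0.1],[0,0,0.64]],[20,[-0.192,0.025,-0.1],[0,0,0.75]]]'

```text
time: 4.13
ee_pos: [0.5867, 0.2792, 0.1949]
eef_rot: [0.298, 0.955, -0.0, 0.0]
ft_force: [-1.1, 0.4, -1.3]
width: 0.0338
```

```bash
python3 - <<'E'
from h import *
s=read_state();print(s["time"],s["ee_pos"],s["ft_force"],s["width"],s["joint_positions"])
print(go([.584,.279,.195],15.45))
E
```

```text
4.1333 [0.58672178 0.27921417 0.19488148] [-1.14193562  0.39483602 -1.29400998] 0.03382312364052383 [-0.72945776  0.45717727  0.28556704  1.52365676 -0.13372508  1.18004113
  0.54452256]
(array([ 0.0021, -0.0017, -0.0001]), array([-1.000e-04,  1.100e-03,  6.956e-01]))
```

>>> arm_command --commands '[[20,[0,0,0],[0,0,0.1]],[20,[0,0,0],[0,0,0.2]],[20,[0,0,0],[0,0,0.3]],[20,[0,0,0],[0,0,0.4]],[20,[0,0,0],[0,0,0.5]],[20,[0,0,0],[0,0,0.6]],[20,[0,0,0],[0,0,0.67]],[20,[0,0,0],[0,0,0.701]],[20,[0,0,0],[0,0,0.701]],[20,[0,0,0],[0,0,0.701]]]'

```text
time: 4.97
ee_pos: [0.5841, 0.279, 0.1954]
eef_rot: [0.605, 0.796, -0.0, -0.0]
ft_force: [0.2, 0.0, -1.4]
width: 0.0338
```

```bash
python3 - <<'E'
from h import *
c=camera("top");c=camera("top");s=read_state();print(s["time"],s["ee_pos"],s["ft_force"],s["width"],s["joint_positions"])
print(go([.584,.279,.115],15.45))
c=camera("scene");im=c["pixels"][:,:,::-1];cv2.imwrite("pics/s4.png",cv2.resize(im[100:300,180:440],None,fx=3,fy=3))
c=camera("wrist");cv2.imwrite("pics/w4.png",c["pixels"][:,:,::-1])
E
```

```text
5.0667 [0.58417731 0.27894631 0.1955793 ] [ 0.47349605 -0.22691499 -2.05088279] 0.03379906890546859 [-0.82432051  0.46475329  0.41133043  1.53538139 -0.19489505  1.18246735
 -0.10662795]
(array([ 0.0001, -0.0001,  0.0806]), array([-0.0003,  0.    ,  0.0016]))
```

View pics/s4.png

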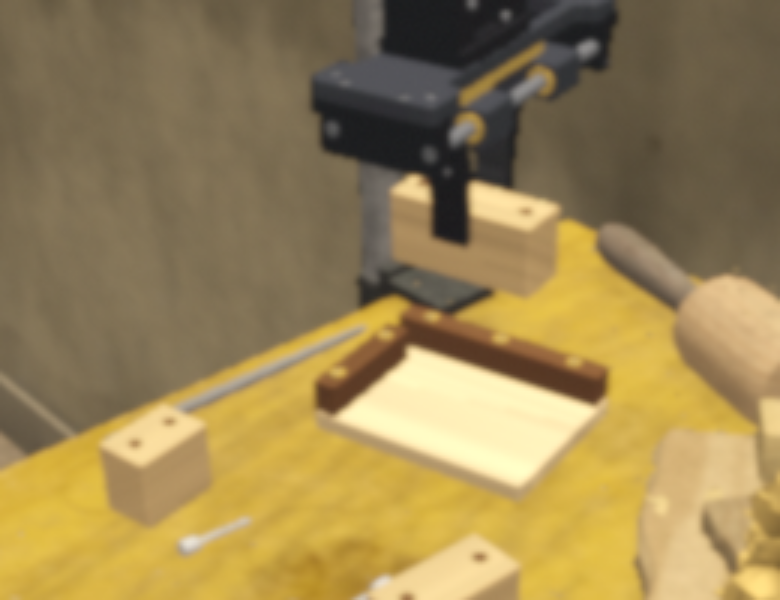

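View pics/w4.png

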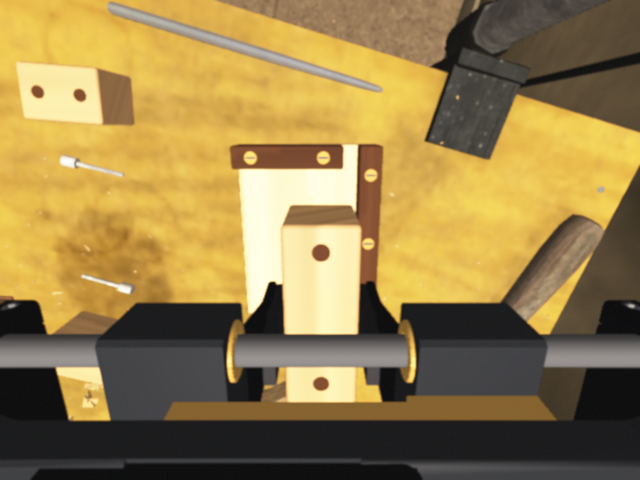

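The blank is held level over the jig. In the wrist view the side fence screws are at (250,158) and (323,158), and the back fence screws are at (371,175) and (368,244). I'll locate the fences from these.

```bash
python3 - <<'E'
from h import *
s=read_state();c=camera("wrist")
im=c["pixels"][:,:,::-1]
cv2.imwrite("pics/w4c.png",cv2.resize(im[130:300,210:410],None,fx=4,fy=3.5,interpolation=cv2.INTER_CUBIC))
R=Ro.from_quat(s["eef_rot"])
f=lambda uv,z:(R.inv().apply(wray(c,s,uv,z)-s["ee_pos"])*1000).round(1)
sc=wray(c,s,[(250,158),(323,158),(371,175),(368,244)],.034);print(sc.round(4))
print("jig yaw",np.degrees(np.arctan2(*-(sc[1]-sc[0])[[1,0]])),np.degrees(np.arctan2(*(sc[2]-sc[3])[[1,0]])))
print("tool frame screws",f([(250,158),(323,158),(371,175),(368,244)],.034).tolist())
zt=s["ee_pos"][2]-.096+.044
print("blank holes/top edge tool",f([(321,252.5),(321,383.5),(285,225),(360,223)],zt).tolist())
E
```

```text
[[0.5193 0.3258 0.034 ]
 [0.5677 0.3392 0.034 ]
 [0.6032 0.3371 0.034 ]
 [0.6166 0.2883 0.034 ]]
jig yaw -164.4462743663569 105.385505594785
tool frame screws [[62.5, -50.0, 161.7], [62.5, 0.3, 161.7], [50.9, 33.8, 161.7], [0.3, 33.7, 161.7]]
blank holes/top edge tool [[31.7, -1.1, 52.0], [-34.5, -1.1, 52.0], [43.8, -16.1, 52.0], [44.7, 15.0, 52.0]]
```

View pics/w4c.png

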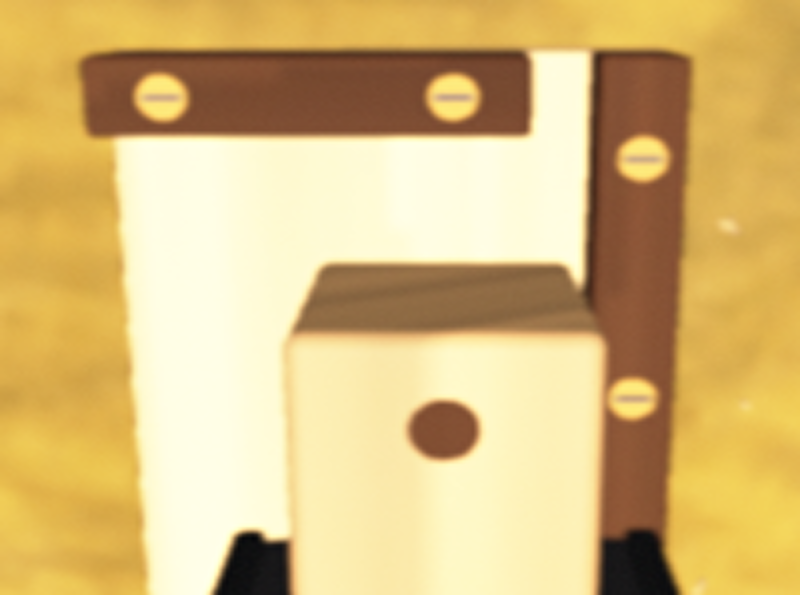

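The wrist view confirms the plan: jig yaw is 15.45°, with gaps of about 9 mm to the back fence and 10 mm to the side fence. I'll descend to just above the board.

>>> arm_command --commands '[[20,[0,0,0.01],[0,0,0]],[20,[0,0,0.025],[0,0,0]],[20,[0,0,0.04],[0,0,0]],[20,[0,0,0.052],[0,0,0]],[20,[0,0,0.063],[0,0,0]],[20,[0,0,0.072],[0,0,0]],[20,[0,0,0.079],[0,0,0]],[20,[0,0,0.083],[0,0,0]],[20,[0,0,0.084],[0,0,0]],[20,[0,0,0.084],[0,0,0]]]'

```text
time: 6.05
ee_pos: [0.5844, 0.279, 0.1118]
eef_rot: [0.606, 0.796, 0.0, 0.0]
ft_force: [-0.0, 0.5, -1.1]
width: 0.0336
```

```bash
python3 - <<'E'
from h import *
for i in range(2):
    s=read_state();print(s["time"],s["ee_pos"],s["ft_force"],s["width"]);c=camera("top")
E
```

```text
6.05 [0.58437708 0.27904277 0.11183499] [-0.04085461  0.45143729 -1.08641382] 0.03361623231574983
6.1 [0.58452316 0.27911994 0.11219345] [-0.23214217 -0.30248804 -0.86312328] 0.0335559365682143
```

>>> arm_command --commands '[[20,[0,0,0.001],[0,0,0]],[20,[0,0,0.002],[0,0,0]],[20,[0,0,0.003],[0,0,0]],[20,[0,0,0.004],[0,0,0]],[20,[0,0,0.0045],[0,0,0]],[20,[0,0,0.005],[0,0,0]],[20,[0,0,0.005],[0,0,0]],[20,[0,0,0.005],[0,0,0]],[20,[0,0,0.005],[0,0,0]],[20,[0,0,0.005],[0,0,0]]]'

```text
time: 6.98
ee_pos: [0.5843, 0.279, 0.1079]
eef_rot: [0.606, 0.796, 0.0, -0.0]
ft_force: [-5.0, -1.2, 8.9]
width: 0.0332
```

```bash
python3 - <<'E'
from h import *
for i in range(2):
    s=read_state();print(s["time"],s["ee_pos"],s["ft_force"],s["torque"],s["width"]);c=camera("top")
E
```

```text
6.9833 [0.58431467 0.27904426 0.10787037] [-4.97512008 -1.19220126  8.92994715] [-5.53192350e-01  1.10033859e+00 -4.95293631e-04] 0.03323747451848241
7.0333 [0.58432175 0.27905225 0.10786567] [-4.11047716 -1.90824526  9.24392624] [-0.49918371  1.11841503 -0.05677557] 0.033608320969385
```

>>> arm_command --commands '[[20,[0.001,0.001,0],[0,0,0]],[20,[0.002,0.002,0],[0,0,0]],[20,[0.003,0.003,0],[0,0,0]],[20,[0.004,0.004,0],[0,0,0]],[20,[0.005,0.005,0],[0,0,0]],[20,[0.006,0.006,0],[0,0,0]],[20,[0.007,0.007,0],[0,0,0]],[20,[0.0075,0.008,0],[0,0,0]],[20,[0.0075,0.009,0],[0,0,0]],[20,[0.0075,0.0095,0],[0,0,0]]]'

```text
time: 7.92
ee_pos: [0.5916, 0.2879, 0.1079]
eef_rot: [0.606, 0.796, -0.0, 0.0]
ft_force: [-7.5, -5.5, 13.0]
width: 0.0334
```

```bash
cat > st.py <<'E'
from h import *
s=read_state();R=Ro.from_quat(s["eef_rot"])
print(s["time"],s["ee_pos"].round(4),"Ftool",R.inv().apply(s["ft_force"]).round(1),"Ttool",R.inv().apply(s["torque"]).round(2),s["width"].round(4))
Y=R.apply([0,1,0]);Z=R.apply([0,0,1]);print("yaw",np.degrees(np.arctan2(Y[1],Y[0])).round(2),"z",Z.round(4))
a=np.radians(15.45);d=s["ee_pos"]*1000-[573.1,277,0];print("jig xy of TCP",(d[0]*np.cos(a)+d[1]*np.sin(a)).round(2),(-d[0]*np.sin(a)+d[1]*np.cos(a)).round(2))
E
python3 st.py
```

```text
Traceback (most recent call last):
  File "st.py", line 3, in <module>
    print(s["time"],s["ee_pos"].round(4),"Ftool",R.inv().apply(s["ft_force"]).round(1),"Ttool",R.inv().apply(s["torque"]).round(2),s["width"].round(4))
                                                                                                                                   ^^^^^^^^^^^^^^^^
AttributeError: 'float' object has no attribute 'round'
```

```bash
sed -i 's/s\["width"\].round(4)/round(s["width"],4)/' st.py; python3 st.py; python3 - <<'E'
from h import *
c=camera("wrist");cv2.imwrite("pics/w5.png",c["pixels"][:,:,::-1][100:480,160:480])
E
```

```text
7.9167 [0.5916 0.2879 0.1079] Ftool [ -3.3  -8.7 -13. ] Ttool [ 1.91 -0.72 -0.04] 0.0334
yaw 15.43 z [-4.e-04 -5.e-04 -1.e+00]
jig xy of TCP 20.76 5.61
```

View pics/w5.png

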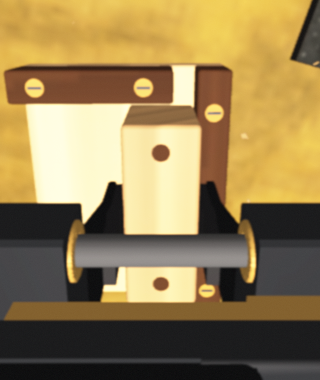

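The blank is right at the back fence, and a thin gap remains to the side fence (rows 104–107 of the crop). I'll continue along x and press y.

>>> arm_command --commands '[[20,[0.0003,0.0005,0],[0,0,0]],[20,[0.0006,0.001,0],[0,0,0]],[20,[0.001,0.001,0],[0,0,0]],[20,[0.0014,0.001,0],[0,0,0]],[20,[0.0018,0.001,0],[0,0,0]],[20,[0.0022,0.001,0],[0,0,0]],[20,[0.0026,0.001,0],[0,0,0]],[20,[0.003,0.001,0],[0,0,0]],[20,[0.003,0.001,0],[0,0,0]],[20,[0.003,0.001,0],[0,0,0]]]'

```text
time: 8.8
ee_pos: [0.5918, 0.2882, 0.1079]
eef_rot: [0.606, 0.795, -0.002, 0.001]
ft_force: [-8.4, -13.1, 17.0]
width: 0.0338
```

```bash
python3 st.py
```

```text
8.8 [0.5918 0.2882 0.1079] Ftool [-10.4 -11.6 -17. ] Ttool [ 2.81 -2.23 -0.21] 0.0338
yaw 15.33 z [-0.0017 -0.0041 -1.    ]
jig xy of TCP 20.99 5.86
```

```bash
python3 - <<'E'
from h import *
c=camera("wrist");im=c["pixels"][:,:,::-1];cv2.imwrite("pics/w6.png",cv2.resize(im[150:270,240:410],None,fx=4.6,fy=4.6,interpolation=cv2.INTER_CUBIC))
c=camera("scene");im=c["pixels"][:,:,::-1];cv2.imwrite("pics/s6.png",cv2.resize(im[130:280,270:400],None,fx=4,fy=4,interpolation=cv2.INTER_CUBIC))
E
```

```text
(no output)
```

View pics/w6.png

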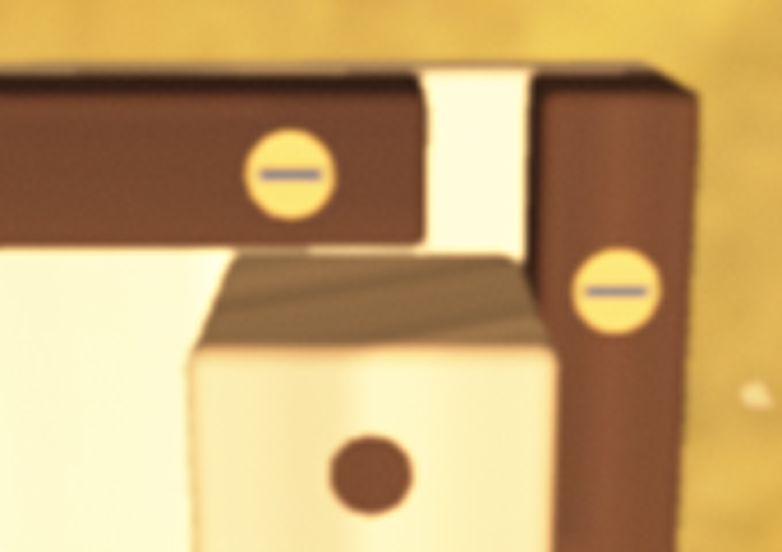

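View pics/s6.png

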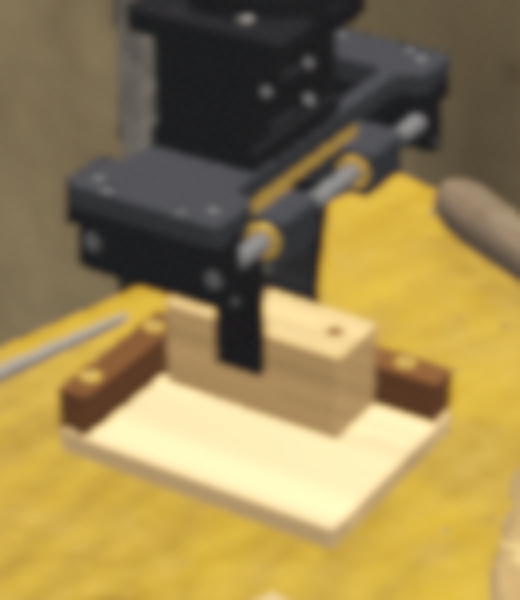

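```bash
python3 - <<'E'
from h import *
s=read_state();c=camera("wrist");R=Ro.from_quat(s["eef_rot"])
f=lambda uv,z:(R.inv().apply(wray(c,s,uv,z)-s["ee_pos"])*1000).round(1)
u=lambda p:(np.array(p,float)+.5)/4.6-.5+np.array([240,150])
print("side screw",f(u([(290,174)]),.034)," edge",f(u([(400,245),(100,246)]),.034))
print("blank bottom",f(u([(235,256),(515,256)]),.012),"top",f(u([(195,347),(550,347)]),.056),"hole",f(u([(371,475)]),.056))
print("back screw",f(u([(617,291)]),.034),"inner",f(u([(537,200)]),.034))
E
```

```text
side screw [[56.  -9.6 73.7]]  edge [[ 48.8   1.5  73.7]
 [ 48.6 -29.   73.8]]
blank bottom [[ 43.  -17.2  95.8]
 [ 43.1  15.1  95.7]] top [[ 43.8 -17.3  51.8]
 [ 43.9  14.7  51.7]] hole [[31.6 -1.4 51.8]]
back screw [[44.  23.7 73.7]] inner [[53.4 15.3 73.7]]
```

The side gap is still about 4.4 mm and the back face is touching. The slide has stalled on friction, with 17 N down and 12 N into the back fence. I'll ease off both and push along the length.

>>> arm_command --commands '[[20,[0,-0.0008,-0.0006],[0,0,0]],[20,[0,-0.0015,-0.001],[0,0,0]],[20,[0.0005,-0.0015,-0.001],[0,0,0]],[20,[0.001,-0.0015,-0.001],[0,0,0]],[20,[0.0015,-0.0015,-0.001],[0,0,0]],[20,[0.002,-0.0015,-0.001],[0,0,0]],[20,[0.0025,-0.0015,-0.001],[0,0,0]],[20,[0.003,-0.0015,-0.001],[0,0,0]],[20,[0.003,-0.0015,-0.001],[0,0,0]],[20,[0.003,-0.0015,-0.001],[0,0,0]]]'

```text
time: 9.78
ee_pos: [0.5901, 0.292, 0.1079]
eef_rot: [0.606, 0.795, -0.001, 0.001]
ft_force: [-1.0, -9.3, 5.1]
width: 0.0338
```

```bash
python3 st.py
```

```text
9.7833 [0.5901 0.292  0.1079] Ftool [-8.7 -3.4 -5.1] Ttool [ 0.73 -1.98 -0.22] 0.0338
yaw 15.38 z [ 5.0e-04 -2.9e-03 -1.0e+00]
jig xy of TCP 20.4 9.97
```

>>> arm_command --commands '[[20,[0.0005,0.0005,0],[0,0,0]],[20,[0.001,0.001,0.0002],[0,0,0]],[20,[0.0015,0.0015,0.0004],[0,0,0]],[20,[0.002,0.002,0.0006],[0,0,0]],[20,[0.0025,0.0025,0.0006],[0,0,0]],[20,[0.0025,0.0025,0.0006],[0,0,0]],[20,[0.0025,0.0025,0.0006],[0,0,0]],[20,[0.0025,0.0025,0.0006],[0,0,0]],[20,[0.0025,0.0025,0.0006],[0,0,0]],[20,[0.0025,0.0025,0.0006],[0,0,0]]]'

```text
time: 10.62
ee_pos: [0.5908, 0.2925, 0.1079]
eef_rot: [0.607, 0.795, -0.004, 0.0]
ft_force: [-11.6, -19.8, 21.0]
width: 0.0334
```

```bash
python3 st.py;  python3 - <<'E'
from h import *
c=camera("wrist");im=c["pixels"][:,:,::-1];cv2.imwrite("pics/w7.png",cv2.resize(im[150:270,240:410],None,fx=4.6,fy=4.6,interpolation=cv2.INTER_CUBIC))
c=camera("scene");im=c["pixels"][:,:,::-1];cv2.imwrite("pics/s7.png",cv2.resize(im[130:280,270:400],None,fx=4,fy=4,interpolation=cv2.INTER_CUBIC))
E
```

```text
10.6167 [0.5908 0.2925 0.1079] Ftool [-16.1 -16.5 -20.9] Ttool [ 4.03 -3.49 -0.49] 0.0334
yaw 15.31 z [-0.0037 -0.0064 -1.    ]
jig xy of TCP 21.19 10.24
```

View pics/w7.png

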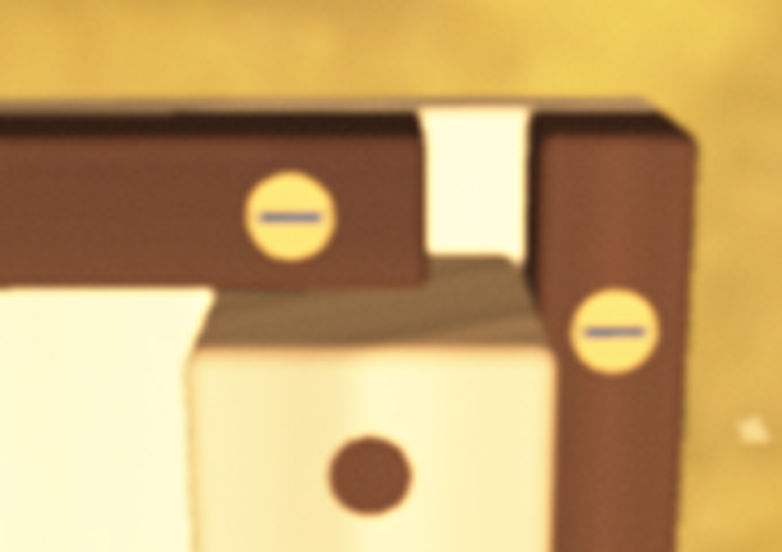

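View pics/s7.png

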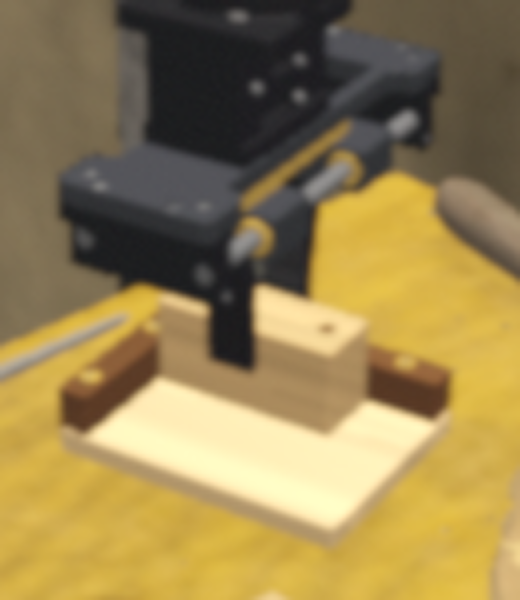

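```bash
python3 - <<'E'
from h import *
s=read_state();c=camera("wrist");R=Ro.from_quat(s["eef_rot"])
f=lambda uv,z:(R.inv().apply(wray(c,s,uv,z)-s["ee_pos"])*1000).round(1)
u=lambda p:(np.array(p,float)+.5)/4.6-.5+np.array([240,150])
print("side screw",f(u([(290,217)]),.034)," edge",f(u([(400,286),(230,290)]),.034))
print("blank bottom",f(u([(435,256),(510,257)]),.012),"top",f(u([(195,350),(550,348)]),.056),"hole",f(u([(370,475)]),.056))
print("back screw",f(u([(615,331)]),.034))
E
python3 st.py
```

```text
side screw [[51.6 -9.7 73.7]]  edge [[ 44.5   1.5  73.7]
 [ 44.1 -15.9  73.7]]
blank bottom [[43.1  5.9 95.6]
 [43.  14.5 95.6]] top [[ 43.5 -17.3  51.8]
 [ 43.8  14.6  51.6]] hole [[31.7 -1.5 51.7]]
back screw [[39.8 23.7 73.6]]
10.7667 [0.5908 0.2925 0.1079] Ftool [-15.7 -17.1 -20.8] Ttool [ 4.08 -3.48 -0.53] 0.0333
yaw 15.31 z [-0.0036 -0.0064 -1.    ]
jig xy of TCP 21.21 10.23
```

```bash
python3 - <<'E'
from h import *
s=read_state();print(go(s["ee_pos"],15.45))
E
```

```text
(array([0., 0., 0.]), array([-0.0052,  0.0052, -0.0025]))
```

>>> arm_command --commands '[[20,[0,0,-0.0004],[-0.001,0.001,-0.0005]],[20,[0,0,-0.0008],[-0.002,0.002,-0.001]],[20,[0,0,-0.001],[-0.003,0.003,-0.0015]],[20,[0,0,-0.001],[-0.004,0.004,-0.002]],[20,[0,0,-0.001],[-0.005,0.005,-0.002]],[20,[0,0,-0.001],[-0.005,0.005,-0.002]],[20,[0,0,-0.001],[-0.005,0.005,-0.002]],[20,[0,0,-0.001],[-0.005,0.005,-0.002]],[20,[0,0,-0.001],[-0.005,0.005,-0.002]],[20,[0,0,-0.001],[-0.005,0.005,-0.002]]]'

```text
time: 11.6
ee_pos: [0.5906, 0.2922, 0.1079]
eef_rot: [0.606, 0.796, -0.001, 0.0]
ft_force: [-9.8, -18.5, 15.0]
width: 0.0339
```

```bash
python3 st.py
```

```text
11.6 [0.5906 0.2922 0.1079] Ftool [-15.3 -14.4 -14.9] Ttool [ 3.58 -3.54 -0.33] 0.0339
yaw 15.41 z [-8.0e-04 -1.1e-03 -1.0e+00]
jig xy of TCP 20.92 9.98
```

>>> arm_command --commands '[[20,[0.0003,0.0003,-0.0003],[0,0,0]],[20,[0.0006,0.0006,-0.0006],[0,0.001,0]],[20,[0.001,0.001,-0.0006],[-0.001,0.002,0]],[20,[0.0015,0.0015,-0.0006],[-0.002,0.002,0]],[20,[0.0015,0.0015,-0.0006],[-0.002,0.003,0]],[20,[0.0015,0.0015,-0.0006],[-0.002,0.003,0]],[20,[0.0015,0.0015,-0.0006],[-0.002,0.003,0]],[20,[0.0015,0.0015,-0.0006],[-0.002,0.003,0]],[20,[0.0015,0.0015,-0.0006],[-0.002,0.003,0]],[20,[0.0015,0.0015,-0.0006],[-0.002,0.003,0]]]'

```text
time: 12.43
ee_pos: [0.5907, 0.2922, 0.1079]
eef_rot: [0.606, 0.795, -0.001, -0.001]
ft_force: [-15.3, -24.7, 16.7]
width: 0.0335
```

```bash
python3 st.py; python3 - <<'E'
from h import *
c=camera("wrist");im=c["pixels"][:,:,::-1];cv2.imwrite("pics/w8.png",cv2.resize(im[150:270,240:410],None,fx=4.6,fy=4.6,interpolation=cv2.INTER_CUBIC))
c=camera("top");cv2.imwrite("pics/t8.png",c["pixels"][:,:,::-1])
E
```

```text
12.4333 [0.5907 0.2922 0.1079] Ftool [-19.7 -21.4 -16.6] Ttool [ 5.02 -4.58 -0.39] 0.0335
yaw 15.35 z [-2.8e-03 -6.0e-04 -1.0e+00]
jig xy of TCP 21.06 9.96
```

View pics/w8.png

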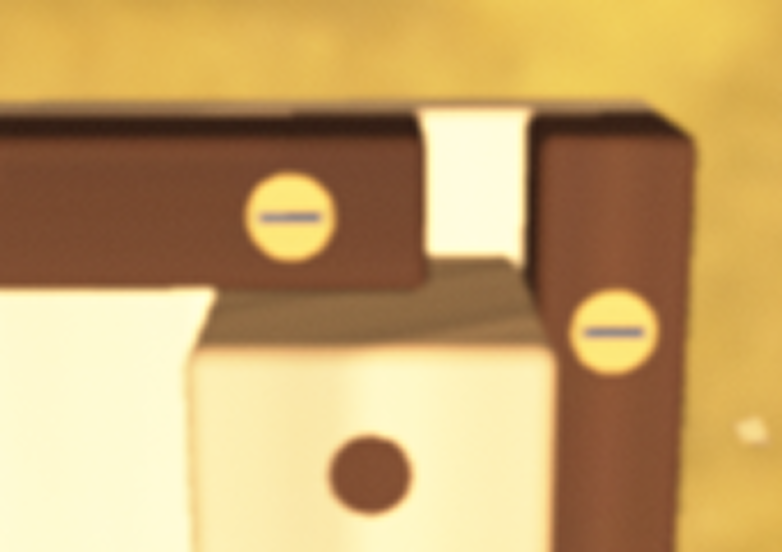

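View pics/t8.png

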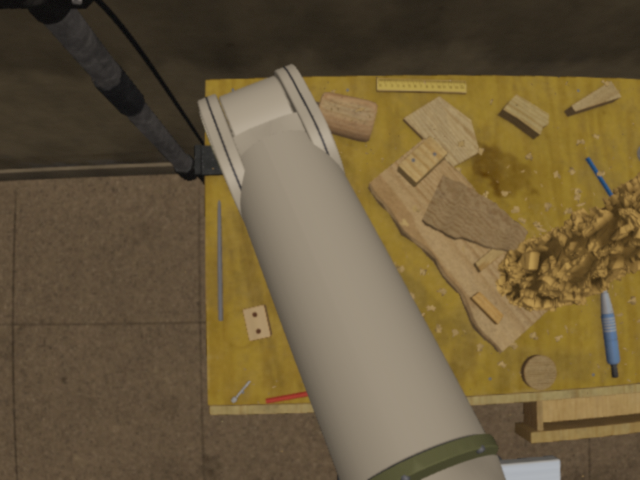

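Forces went up by about 5 N on each axis while the tool stayed put to 0.15 mm, so the blank is seated against both fences. I'll check the other blanks, then hand in.

```bash
python3 - <<'E'
from h import *
a=cv2.imread("pics/scene0.png").astype(int);c=camera("scene");b=c["pixels"][:,:,::-1].astype(int)
for n,(x0,y0,x1,y1) in dict(short=(212,232,252,276),mid=(300,276,356,330)).items(): print(n,np.abs(a-b)[y0:y1,x0:x1].max(2).mean())
print(read_state()["ft_force"]); cv2.imwrite("pics/s9.png",b)
close_job()
E
```

```text
short 2.0482954545454546
mid 2.0625
[-15.17360894 -24.11579395  17.24693677]
the job is handed in; nothing more can be done[ WARN:0@1.599] global loadsave.cpp:1063 imwrite_ Unsupported depth image for selected encoder is fallbacked to CV_8U.
```

View pics/s9.png

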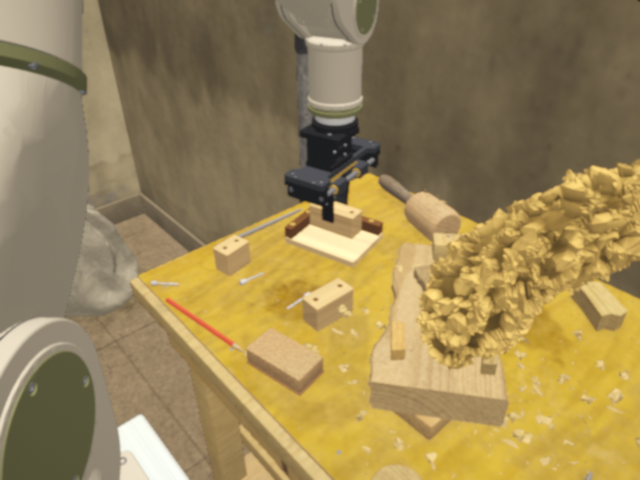

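I picked up the longest blank (the middle one in the row), stood it on the jig board and slid it into the corner. The job was handed in at about 12.5 s with the gripper still holding and pressing.

- **Pressing:** the last readings were about 21 N into the back fence, 20 N into the side fence and 17 N down, with a 50 N grip. Raising the push by about 5 N on each axis moved the tool less than 0.15 mm, so the blank is stopped by both fences.
- **Fit:** the wrist view put the blank's end at the side fence and its long face at the back fence, to within about 0.5 mm. The tool was level to 0.2° and its yaw was 0.1° off the jig's.
- **Other blanks:** the two shorter ones look unmoved in the scene camera.
- **Went wrong on the way:** the first slide stalled on friction about 4.4 mm short of the side fence. I eased the press, slid it home and pressed again.
- **Disagreements:** the top and scene cameras differed by 2–4 mm in position. The last tool position, read against the jig pose I estimated from them, was about 1.5–2 mm off nominal. I relied on the wrist view and the contact forces for the final fit.

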